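# Charge the mixing jar through its sprung filling collar

## Task

Pick up the metal chute and, keeping it about level, set its nose down gently in the notch of the jar's filling collar, so that it lightly presses down the sprung seat. Keep it lightly pressed there all the while you tip the chute until all four steel pellets have slid into the jar. Level it again before lifting it off, lay it back upright on the bench clear of the jar, let go, and leave the other things where they are.

Things in the scene. Friction and masses are not known exactly. Their poses are not given: they have to be found in the camera images.
- chute: loose aluminium U-channel, open on top and at the nose, 140 long x 22 wide x 26 high, 0.13 to 0.21 kg. Origin: centre of its underside, which stands flat on the bench; +x to the open nose, +z up. Floor 3 thick; two upright side walls 2.5 thick, 26 high from the closed back (x = -70) to x = 48, then 14.5 high. Grip it across the side walls near mid-length
- chute_nose (a point): middle of the bottom edge of the chute's open nose (chute x = 70, y = 0, z = 0); axes as the chute's
- pellet1: one of four loose steel pellets, round-ended rods 11 in diameter, 16 long, 14 g, lying lengthwise in a row on the chute's floor. Origin: its centre. They stay put on a level chute, start to slide at about 0.27 to 0.4 rad of tip; 0.65 rad empties it briskly
- pellet2: one of four loose steel pellets, round-ended rods 11 in diameter, 16 long, 14 g, lying lengthwise in a row on the chute's floor. Origin: its centre. They stay put on a level chute, start to slide at about 0.27 to 0.4 rad of tip; 0.65 rad empties it briskly
- pellet3: one of four loose steel pellets, round-ended rods 11 in diameter, 16 long, 14 g, lying lengthwise in a row on the chute's floor. Origin: its centre. They stay put on a level chute, start to slide at about 0.27 to 0.4 rad of tip; 0.65 rad empties it briskly
- pellet4: one of four loose steel pellets, round-ended rods 11 in diameter, 16 long, 14 g, lying lengthwise in a row on the chute's floor. Origin: its centre. They stay put on a level chute, start to slide at about 0.27 to 0.4 rad of tip; 0.65 rad empties it briskly
- jar: glass jar in a steel foot bolted to the bench (fixed). Origin: on its axis at bench height; +x horizontal, out through the collar's notch; +z up. Foot 96 in diameter, 8 high; jar 72 in diameter to z = 58; neck 48 in diameter to z = 102. A grey sleeve on the neck carries a white sprung seat; sleeve and seat belong to the jar. Over 12 N from the chute on any of it is too much
- collar_axis (a point): fixed point on the jar's axis 115 above the bench: the LOWEST height of the seat's top. The sleeve may sit up to 25 higher (friction holds it), so the seat's top is at 115 to 140; this is not reported: feel for it. The seat yields from about 1 N, 1.5 N per mm, for 4 mm (7 N), then is hard. It is a flat ring 60 in diameter with a 35 bore down into the jar
- notch_pivot (a point): fixed point 17.5 from the jar's axis on its +x side, 115 above the bench: at or up to 25 below the inner edge of the seat in the notch, the natural pivot for tipping. Round the bore stands a hood 22 high with one notch 29 wide, on +x. The nose fits with 3 to spare each side, on the flat seat between radius 17.5 and 30; it should reach 8 to 14 past this inner edge, over the bore
- jar_floor (a point): centre of the jar's inner floor, 12 above the bench; the inside is 66 in diameter
- vial: bystander: glass vial with a white cap, 26 in diameter, 61 high, standing; origin at the centre of its underside
- pot: bystander: specimen pot with a screw lid, 44 in diameter, 50 high, standing; origin at the centre of its underside
- dish: bystander: empty clear petri dish, 90 in diameter, 14 high; origin at the centre of its underside

How it is judged:
On the way, in this order (a step that is already met when the one before it is completed fails the run):
1. the chute's nose presses lightly on the collar's seat (1 to 9 N) in the notch, its tip over the bore, the chute still about level (under 0.25 rad) and the pellets still on it (contact force between chute and jar between 1 and 9 N and angle between chute's own z axis and vertical below 0.25 rad and horizontal distance between chute_nose and jar below 0.0165 m and x of each of pellet1, pellet2, pellet3, pellet4 in the frame of chute below 0.06 m and distance between each of pellet1, pellet2, pellet3, pellet4 and chute below 0.075 m), for 0.2 s.
2. all four pellets are in the jar while the chute is still tipped (over 0.3 rad) with its nose on the seat (horizontal distance between each of pellet1, pellet2, pellet3, pellet4 and jar below 0.035 m and z of each of pellet1, pellet2, pellet3, pellet4 in the frame of jar below 0.06 m and angle between chute's own z axis and vertical above 0.3 rad and contact force between chute and jar above 0.3 N), for 0.1 s.
At the end, for the whole second after the job is handed in: All four pellets lie inside the jar (within 35 mm of its axis, less than 60 mm above the bench); the chute stands upright (within 0.08 rad) and at rest on the bench (underside less than 6 mm up), not touching the jar and with its nose at least 60 mm from the jar's axis (horizontal distance between each of pellet1, pellet2, pellet3, pellet4 and jar below 0.035 m and z of each of pellet1, pellet2, pellet3, pellet4 in the frame of jar below 0.06 m and height (world z) of chute below 0.006 m and angle between chute's own z axis and vertical below 0.08 rad and linear speed of chute below 0.02 m/s and horizontal distance between chute_nose and jar above 0.06 m and contact force between chute and jar below 0.05 N).
It fails at once if the chute is pressed on the jar or its collar with more than 12 N (contact force between chute and jar above 12 N).
It fails at once if the chute is tipped by more than 0.35 rad while it does not press on the collar (angle between chute's own z axis and vertical above 0.35 rad and contact force between chute and jar below 0.05 N).
It fails at once if a bystander (vial, pot or dish) is moved more than 25 mm (distance of any of vial, pot, dish from where it was at the start of the episode above 0.025 m).
It also fails if it takes over 72 s, if anything falls off the work surface, if the arm or the gripper's body presses on something with over 40 N, if the wrist force passes 120 N, or if a joint passes its speed limit or range.

## Robot

A 6-joint arm with a two-finger parallel gripper is mounted at the origin on a cart in front of the work surface, level with it; the furniture and walls round the work are solid. World frame = base frame: x ahead of the robot, y to its left, z up, the work surface at z = 0. Lengths are in m, angles in rad, forces in N, time in s.
With the tool pointing down it reaches from about 0.35 to 0.875 m from the base axis. Payload 4.2 kg.
Tool frame: the origin (TCP) lies at the very end of the fingers, on their centre line; the grasp point (between the pads) lies 19 mm behind it; x points along the fingers, z is the direction in which the jaws open and shut, and the axes are right-handed (so a half turn about x gives the same grasp; the last joint's range is limited). The gripper opens to 87 mm and grips with 3 to 60 N. Pads are 19 mm wide; open, the fingers measure 117 mm over their backs; the gripper's body (75 mm by 190 mm) begins 51 mm behind the grasp point.
Start: joints at [1.375, 0.385, 0.008, 0, -1.194, -0.259], TCP at [0.275, 0.561, 0.194] pointing down, gripper open.
Joint ranges: [-3.14, 3.14], [-1.21, 2.06], [-1.07, 1.41], [-3.16, 2.05], [-2.99, -0.16], [-3.1, 3.1]. Speed limits (rad/s): [2.79, 2.79, 3.14, 3.14, 3.14, 3.14].

## Interface

Orientations are given as a unit quaternion [w, x, y, z].
In Python, from plant import status, optics, robot gives the robot as it stands.
- The arm moves only by the tool servo_tool, never from a script. Its argument "commands" is text: rows parted by semicolons, each of 7 numbers parted by spaces: the finger opening in mm, from 0 to 87, then the shift along the tool's x, y, z in mm, then the turn, a rotation vector about the tool's x, y, z in rad. A call has 1 to 10 rows; each row is the pose to reach, as a shift and turn from the pose commanded when the call began, along the tool's axes at that moment; what a row does not reach only later rows make up. A row lasts 1/12 s, in which the tool goes at most 41.7 mm and 7.16 degrees, less where a joint would pass 70% of its speed; a pose out of reach is approached as far as the arm can. A call with a gripper value outside its range is refused whole. The fingers move at their own pace and stop on an object; "force" is the grip in N (left out, the last holds). Time passes only in rows, so rows that repeat a pose let the fingers close. It gives the time, the measured TCP pose, the force and the opening at its end, in the units of the state.
- status.get_state(): the state, without advancing time (a new reading comes with each control period).
- optics.camera(name): name is "side" or "top"; returns (picture, depth): 480x640x3 uint8, blue, green, red; 480x640 float32, m along the optical axis (not along the pixel's ray), 0 where there is no reading.
- optics.get_calibration(name): a dict with "fx", "fy", "cx", "cy" (pixels), "k1" (the pictures are not rectified: a ray, as slopes to the right and down, at radius r is drawn at 1 + k1 r^2 times it, then the intrinsics apply), "rvec" (rotation vector, rad) and "tvec" (3), from world to camera coordinates, as OpenCV has them. Camera axes: x right, y down, z forward; pixel columns grow to the right and rows downward; lengths in m; the calibration is good to about 2 mm. A picture is of the moment at which its call begins. get_calibration takes no time and is no camera call.
- robot.close_job(): hands the job in, once; it reports no verdict.
The state is a dict: "time_s": time; "qpos": joint angles; "dq": joint speeds; "tau": joint torques, N m; "ee_pos": TCP position; "tcp_rot": TCP orientation; "wrist_force": force on the tool from outside, world axes, zero at the start; "moment": the same for the moment, N m; "opening": finger opening in m.
Only numpy, scipy, OpenCV 4.12 (cv2) and the standard library are available. Lean on these libraries where they do the work, as an engineer would, in place of code of your own. Each camera call takes 0.05 s, during which the arm holds its last target. There are 200 camera calls.

## Working session

There is one attempt and no reset: what is moved stays moved. The work goes in short steps, Python scripts to look and compute and a tool call to move; the robot and the scene stay as the last step left them, time stands still between calls to the robot, and variables do not carry over. Pictures are saved under pics/ and viewed, about 8 in all and at most 12, crops included, and the job is handed in when it is done.

Besides the shell and the picture viewer there is one more tool, called after ">>>" by a JSON object that holds its "op" and its "data", one argument or row to a line. servo_tool: Moves the arm, as the interface text tells. Its arguments: {"type":"object","properties":{"commands":{"type":"string"},"force":{"type":"number"}},"required":["commands"]}

```bash
mkdir -p pics; ls
python3 - <<'E'
from plant import status, optics, robot
import cv2,numpy as np
print(status.get_state())
for n in("side","top"):
    p,d=optics.camera(n); cv2.imwrite(f"pics/{n}0.png",p); np.save(f"{n}0.npy",d)
    print(n,optics.get_calibration(n))
E
```

```text
pics
{'time_s': 0.0, 'qpos': array([ 1.37461779e+00,  3.85537622e-01,  6.62388619e-03, -5.03372422e-04,
       -1.19401260e+00, -2.58630762e-01]), 'dq': array([-0.00184702, -0.00062743,  0.00077389, -0.00093693, -0.00136417,
       -0.00077976]), 'tau': array([ 1.17865940e-03, -3.90663636e+01,  1.87406355e+01,  4.21987161e+00,
        1.09001875e-02, -1.91421686e-04]), 'ee_pos': array([0.27423103, 0.56087704, 0.1931697 ]), 'tcp_rot': array([-0.37478221, -0.5992505 , -0.37391099,  0.60052286]), 'wrist_force': array([ 0.36927926, -0.5641575 , -0.42918674]), 'moment': array([-0.00920805,  0.0740325 ,  0.03351307]), 'opening': 0.0870044893596606}
side {'fx': 578.7543049403168, 'fy': 578.7543049403168, 'cx': 314.74722143208805, 'cy': 239.5054329591002, 'k1': -0.01898476871332003, 'rvec': array([ 0.12150739, -2.68339116,  1.55428566]), 'tvec': array([0.53484256, 0.06052795, 1.11018454])}
top {'fx': 542.3395811032999, 'fy': 542.3395811032999, 'cx': 319.62840650004927, 'cy': 239.5330995216886, 'k1': 0.023934445464807313, 'rvec': array([ 2.15115549, -2.15024402,  0.12566111]), 'tvec': array([0.11429034, 0.52356176, 1.07038318])}
```

View pics/top0.png

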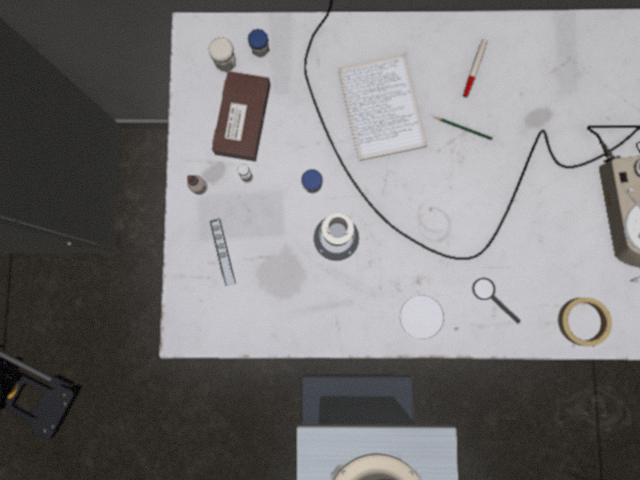

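View pics/side0.png

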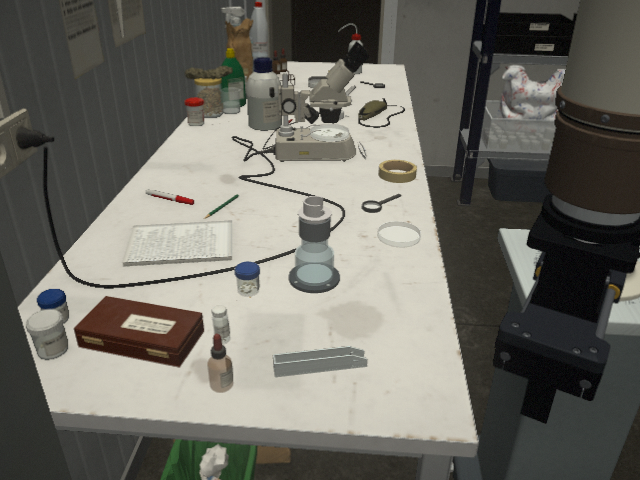

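```bash
cat > h.py <<'E'
import numpy as np,cv2
from plant import status, optics
from scipy.spatial.transform import Rotation as R
def cal(n):
    c=optics.get_calibration(n);return c,R.from_rotvec(c["rvec"]).as_matrix(),np.array(c["tvec"])
def ray(n,u,v):
    c,M,t=cal(n); x,y=(u-c["cx"])/c["fx"],(v-c["cy"])/c["fy"]
    a,b=x,y
    for _ in range(10):
        s=1+c["k1"]*(a*a+b*b); a,b=x/s,y/s
    return -M.T@t, M.T@np.array([a,b,1.])
def atz(n,u,v,z):
    o,d=ray(n,u,v); return o+d*(z-o[2])/d[2]
def dep(n,u,v,D): # world point from depth
    o,d=ray(n,u,v); return o+d*D
def tri(u1,v1,u2,v2): # top, side
    o,d=ray("top",u1,v1);p,e=ray("side",u2,v2)
    s=np.linalg.lstsq(np.c_[d,-e],p-o,rcond=None)[0]
    a,b=o+d*s[0],p+e*s[1]; return (a+b)/2,np.linalg.norm(a-b)
def proj(n,P):
    c,M,t=cal(n); q=(M@np.atleast_2d(P).T).T+t; q=q[:,:2]/q[:,2:]
    s=1+c["k1"]*(q**2).sum(1,keepdims=True); return q*s*c["fx"]+[c["cx"],c["cy"]]
def cloud(n,D):
    c,M,t=cal(n);v,u=np.mgrid[:480,:640]
    p=cv2.undistortPoints(np.c_[u.ravel(),v.ravel()].astype(np.float64)[:,None],np.array([[c["fx"],0,c["cx"]],[0,c["fy"],c["cy"]],[0,0,1.]]),np.array([c["k1"],0,0,0]))[:,0]
    return ((np.c_[p,np.ones(len(p))]*D.reshape(-1,1)-t)@M).reshape(480,640,3)
E
python3 - <<'E'
from h import *
a=cv2.imread("pics/top0.png")[160:310,190:370]; b=cv2.imread("pics/side0.png")[185:405,180:400]
cv2.imwrite("pics/c1.png",np.hstack([cv2.resize(a,(720,600),interpolation=cv2.INTER_CUBIC)])); cv2.imwrite("pics/c2.png",cv2.resize(b,(600,600),interpolation=cv2.INTER_CUBIC))
for n in("top","side"):
    W=cloud(n,np.load(n+"0.npy"))
    ok=np.load(n+"0.npy")>0
    if n=="top": print(W[240,280],W[237,338],W[250,223],W[217,320],W[179,312])
    m=ok&(W[...,2]>.012)&(W[...,2]<.3)&(W[...,0]>.3)&(W[...,0]<.8)&(W[...,1]>-.2)&(W[...,1]<.5)
    k,l,s,c=cv2.connectedComponentsWithStats(m.astype(np.uint8))
    for i in range(1,k):
        if s[i,4]>25: print(n,s[i],W[l==i].min(0).round(3),W[l==i].max(0).round(3),np.median(W[l==i],0).round(3))
E
```

```text
[ 0.52745642  0.19849375 -0.00443736] [0.53171983 0.07656466 0.01125092] [0.50546222 0.31688213 0.00299941] [ 5.75816619e-01  1.14143275e-01 -6.98879776e-05] [0.64607628 0.1300458  0.04832354]
top [ 212  108   53   52 2199] [0.696 0.234 0.012] [0.8   0.342 0.045] [0.748 0.284 0.038]
top [238 164  15  18 184] [0.649 0.257 0.013] [0.675 0.281 0.065] [0.658 0.267 0.057]
top [301 169  22  24 402] [0.624 0.11  0.013] [0.668 0.152 0.055] [0.644 0.13  0.049]
top [187 175  20  19 302] [0.622 0.353 0.012] [0.656 0.386 0.097] [0.635 0.365 0.05 ]
top [ 319  213   36   42 1086] [0.496 0.046 0.012] [0.56  0.116 0.164] [0.524 0.082 0.133]
top [208 218  27  68 376] [0.432 0.29  0.012] [0.57  0.346 0.031] [0.513 0.321 0.021]
side [ 294  196   40   90 2801] [0.496 0.054 0.012] [0.569 0.119 0.164] [0.53  0.102 0.083]
side [177 220  55  40 820] [ 0.7   -0.115  0.012] [0.8   0.053 0.016] [ 0.756 -0.022  0.013]
side [378 221  43  24 126] [ 0.324 -0.142  0.012] [ 0.412 -0.045  0.018] [ 0.357 -0.119  0.014]
side [378 232  19  11  36] [ 0.376 -0.085  0.012] [ 0.412 -0.05   0.016] [ 0.395 -0.059  0.014]
side [234 262  26  32 664] [0.624 0.109 0.012] [0.669 0.153 0.055] [0.644 0.144 0.044]
side [ 123  303   81   60 3401] [0.696 0.234 0.012] [0.8   0.341 0.044] [0.746 0.302 0.039]
side [ 207  305   26   84 1457] [0.623 0.257 0.012] [0.675 0.39  0.097] [0.644 0.374 0.047]
side [ 273  346   94   27 1512] [0.433 0.29  0.012] [0.571 0.347 0.029] [0.507 0.319 0.02 ]
```

View pics/c1.png

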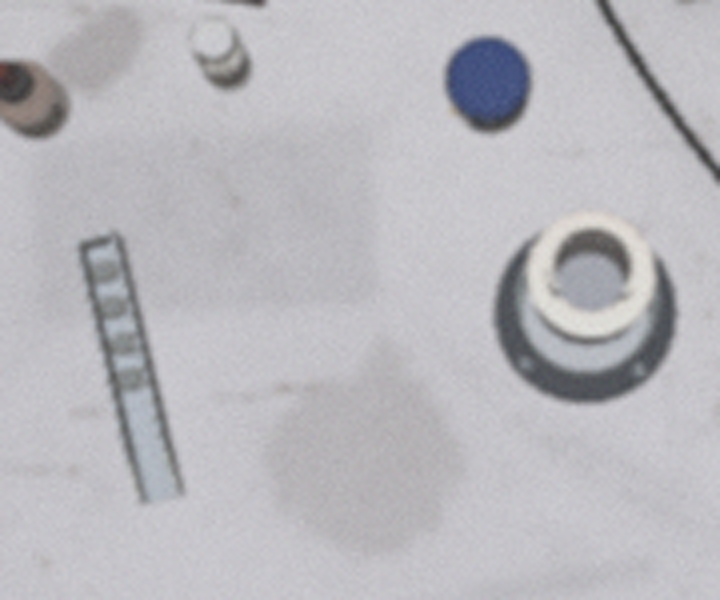

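View pics/c2.png

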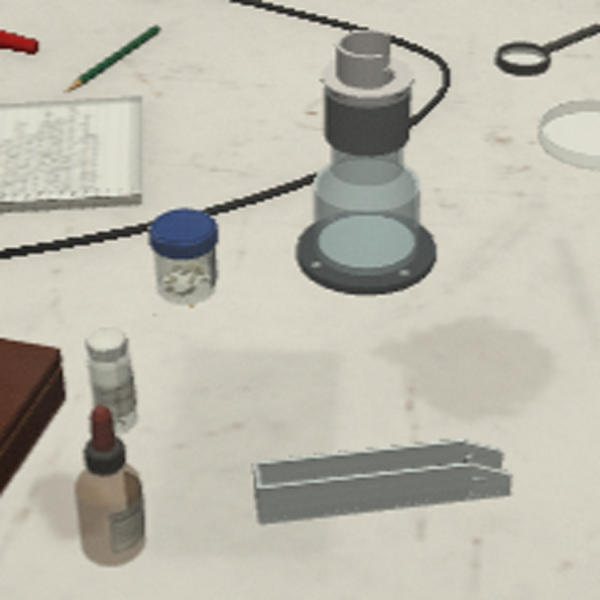

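Run:
```python
from h import *
T=lambda u,v:(190+u/4-.375,160+v/4-.375); S=lambda u,v:(180+u*220/600-.3,185+v*220/600-.3)
f=lambda p:np.round(p,4)
print("back wall tops",f(atz("top",*T(80,242),.026)),f(atz("top",*T(120,233),.026)))
print("nose lower tops",f(atz("top",*T(143,503),.0145)),f(atz("top",*T(183,494),.0145)))
print("side back near bottom",f(atz("side",*S(261,523),0)),"nose near bottom",f(atz("side",*S(511,495),0)),"near top back",f(atz("side",*S(256,486),.026)), "nose near top",f(atz("side",*S(511,475),.0145)))
print("tri back near top",tri(*T(120-40,242),*S(254,486)))
W=cloud("top",np.load("top0.npy")); 
m=(abs(W[...,0]-.528)<.06)&(abs(W[...,1]-.082)<.06)&(W[...,2]>.1)
z=W[m][:,2]; print(np.histogram(z,bins=np.arange(.1,.18,.004)))
Ws=cloud("side",np.load("side0.npy"));m2=(abs(Ws[...,0]-.528)<.06)&(abs(Ws[...,1]-.082)<.06)&(Ws[...,2]>.09)
print(np.histogram(Ws[m2][:,2],bins=np.arange(.1,.18,.004))[0])
for A,mm in((W,m),(Ws,m2)):
    for lo,hi in((.128,.142),(.150,.17)):
        q=A[mm&(A[...,2]>lo)&(A[...,2]<hi)]; print(lo,len(q),q.min(0).round(3),q.max(0).round(3),q.mean(0).round(4))
# foot circle 
mf=(abs(W[...,0]-.528)<.08)&(abs(W[...,1]-.082)<.08)&(W[...,2]>.005)&(W[...,2]<.012);q=W[mf];print("foot",q.min(0),q.max(0))
s=status.get_state();w=s["tcp_rot"];M=R.from_quat(w[[1,2,3,0]]).as_matrix();print(M.round(3))
a=cv2.imread("pics/top0.png")[205:265,310:365];b=cv2.imread("pics/side0.png")[185:265,285:345]
cv2.imwrite("pics/c3.png",np.hstack([cv2.resize(a,(440,480),interpolation=cv2.INTER_CUBIC),cv2.resize(b,(360,480),interpolation=cv2.INTER_CUBIC)]))
```

```text
back wall tops [0.565  0.3416 0.026 ] [0.5696 0.3211 0.026 ]
nose lower tops [0.4312 0.3081 0.0145] [0.4358 0.2876 0.0145]
side back near bottom [0.5655 0.3422 0.    ] nose near bottom [0.4306 0.3073 0.    ] near top back [0.5675 0.3419 0.026 ] nose near top [0.4313 0.3074 0.0145]
tri back near top (array([0.56683902, 0.34179147, 0.02550602]), np.float64(0.0035620613999581964))
(array([ 14,  12,   8,  14,   9,  12,   4,   9,  23, 265, 146,   7,  15,
         7,  29,  51,   1,   0,   0]), array([0.1  , 0.104, 0.108, 0.112, 0.116, 0.12 , 0.124, 0.128, 0.132,
       0.136, 0.14 , 0.144, 0.148, 0.152, 0.156, 0.16 , 0.164, 0.168,
       0.172, 0.176]))
[ 58  64  65  56  69  57  71 116  36  58 206  52  59  74  69  92   4   0
   0]
0.128 413 [0.502 0.052 0.129] [0.56  0.109 0.142] [0.5292 0.0813 0.1386]
0.15 99 [0.519 0.062 0.15 ] [0.552 0.1   0.164] [0.5387 0.0797 0.1589]
0.128 367 [0.502 0.054 0.128] [0.561 0.112 0.142] [0.5294 0.0923 0.1365]
0.15 269 [0.519 0.059 0.15 ] [0.552 0.103 0.164] [0.5353 0.0807 0.1577]
foot [0.45307185 0.00267033 0.00501146] [0.60467414 0.16039553 0.01198073]
[[-0.001  0.898 -0.439]
 [-0.002 -0.439 -0.898]
 [-1.     0.     0.002]]
```

View pics/c3.png

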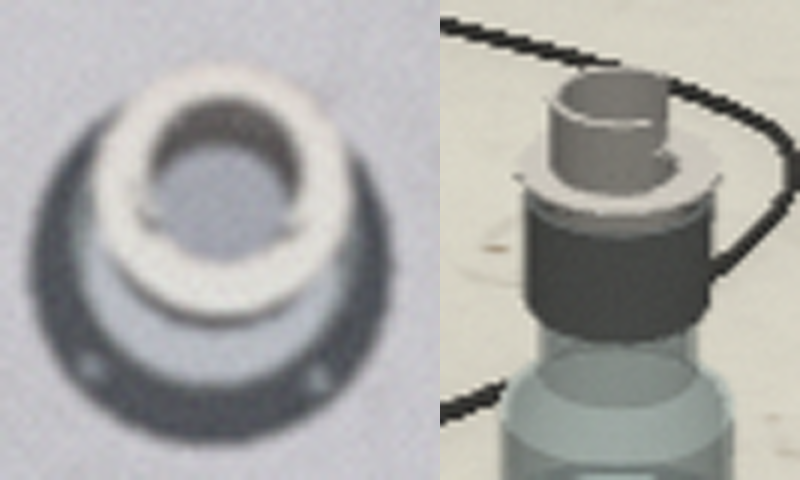

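Run:
```python
from h import *
T=lambda u,v:(310+u/8-.44,205+v/8-.44)
c=atz("top",*T(222,190),.139);print("seat c",c)
a=atz("top",*T(150,220),.139);b=atz("top",*T(295,227),.139);print(a,b,np.linalg.norm(a-b))
d=np.array([-(b-a)[1],(b-a)[0]]);print("notch dir",np.degrees(np.arctan2(d[1],d[0])))
e,f=atz("top",*T(92,364),.008),atz("top",*T(320,381),.008);print(e,f);d=np.array([-(f-e)[1],(f-e)[0]]);print(np.degrees(np.arctan2(d[1],d[0])))
fl=atz("top",*T(212,270),.008);print("foot c approx",fl)
# hood direction from depth
for n in("top","side"):
    W=cloud(n,np.load(n+"0.npy")); m=(abs(W[...,0]-.531)<.03)&(abs(W[...,1]-.0815)<.03)&(W[...,2]>.146)
    q=W[m]; an=np.degrees(np.arctan2(q[:,1]-.0815,q[:,0]-.531)); print(n,np.histogram(an,bins=np.arange(-180,181,20))[0])
p1=np.array([.4335,.2975]);p0=np.array([.5665,.3318]);print("chute len",np.linalg.norm(p0-p1),(p0+p1)/2,np.degrees(np.arctan2(*(p1-p0)[::-1])))
```

```text
seat c [0.5309419  0.08078721 0.139     ]
[0.52396064 0.09739827 0.139     ] [0.5223181  0.06400356 0.139     ] 0.03343507868051499
notch dir -2.8158621554555996
[0.50476849 0.11178807 0.008     ] [0.50032902 0.05259015 0.008     ]
-4.288796059015774
foot c approx [0.52939799 0.08053945 0.008     ]
top [ 0  0  4  7  7  9  9 11 12 10 10  8  5  4  7  3  0  0]
side [ 0  0 17 30 36 34 23 15  3 11 16 33 30 38 36  5  0  0]
chute len 0.13735170184602738 [0.5     0.31465] -165.53882652696836
```

>>> {"op": "servo_tool", "data": {
  "commands": "87 30 100 40 0.25 0 0;87 90 311 122 2.435 0 0;87 90 311 122 2.435 0 0;87 90 311 122 2.435 0 0;87 90 311 122 2.435 0 0;87 90 311 122 2.435 0 0;87 90 311 122 2.435 0 0;87 90 311 122 2.435 0 0;87 90 311 122 2.435 0 0;87 90 311 122 2.435 0 0"
}}

```text
time_s: 0.93
ee_pos: [0.5013, 0.3115, 0.1021]
tcp_rot: [0.05, -0.704, 0.053, 0.706]
wrist_force: [-0.4, 0.6, -0.1]
opening: 0.0866
```

```bash
cat > st.py <<'E'
from h import *
s=status.get_state();w=s["tcp_rot"];M=R.from_quat(w[[1,2,3,0]]).as_matrix()
print(s["time_s"],s["ee_pos"].round(4),"yaw_y",np.degrees(np.arctan2(M[1,1],M[0,1])).round(2),"pitch",np.degrees(np.arcsin(M[2,1])).round(2),"F",s["wrist_force"].round(2),"M",s["moment"].round(3),"op",round(s["opening"],4));print(M.round(4).tolist(),s["qpos"].round(3))
E
python3 st.py
```

```text
0.9333 [0.5013 0.3115 0.1021] yaw_y -98.33 pitch 0.2 F [-0.37  0.6  -0.09] M [ 0.168 -0.016 -0.024] op 0.0866
[[-0.003, -0.1449, -0.9894], [-0.003, -0.9894, 0.1449], [-1.0, 0.0034, 0.0025]] [ 0.83   0.408 -0.203 -0.    -0.964 -0.975]
```

>>> {"op": "servo_tool", "data": {
  "commands": "87 10 0 0 0.125 0 0;87 30 0 0 1.18 0 0;87 50 0 0 1.18 0 0;87 50 0 0 1.18 0 0;87 50 0 0 1.18 0 0;87 50 0 0 1.18 0 0;87 50 0 0 1.18 0 0;87 50 0 0 1.18 0 0;87 50 0 0 1.18 0 0;87 50 0 0 1.18 0 0"
}}

```text
time_s: 1.77
ee_pos: [0.5, 0.315, 0.0537]
tcp_rot: [0.433, -0.559, 0.434, 0.559]
wrist_force: [-0.6, -0.2, -0.4]
opening: 0.087
```

>>> {"op": "servo_tool", "data": {
  "commands": "87 0 0 0 0.012 0 0;87 0 0 0 0.012 0 0"
}}

```text
time_s: 1.93
ee_pos: [0.5001, 0.3151, 0.0539]
tcp_rot: [0.435, -0.557, 0.435, 0.558]
wrist_force: [0.3, 0.1, 0.2]
opening: 0.0868
```

```bash
python3 st.py
```

```text
1.9333 [0.5001 0.3151 0.0539] yaw_y -165.92 pitch 0.04 F [0.25 0.08 0.25] M [ 0.027 -0.121 -0.006] op 0.0868
[[-0.0005, -0.97, -0.2432], [-0.0005, -0.2432, 0.97], [-1.0, 0.0006, -0.0003]] [ 0.836  0.462 -0.256 -0.    -0.853 -2.161]
```

>>> {"op": "servo_tool", "data": {
  "commands": "87 20 0 0 0 0 0;60 40 0 0 0 0 0;40 49 0 0 0 0 0;32 49 0 0 0 0 0;28 49 0 0 0 0 0;25 49 0 0 0 0 0;23 49 0 0 0 0 0;20 49 0 0 0 0 0;15 49 0 0 0 0 0;10 49 0 0 0 0 0",
  "force": 20
}}

```text
time_s: 2.77
ee_pos: [0.5005, 0.3155, 0.0058]
tcp_rot: [-0.435, 0.557, -0.435, -0.557]
wrist_force: [-0.6, -1.0, 0.2]
opening: 0.0351
```

>>> {"op": "servo_tool", "data": {
  "commands": "10 49 0 0 0 0 0;10 49 0 0 0 0 0;10 49 0 0 0 0 0;10 49 0 0 0 0 0",
  "force": 55
}}

```text
time_s: 3.1
ee_pos: [0.5114, 0.324, -0.0282]
tcp_rot: [-0.443, 0.562, -0.423, -0.556]
wrist_force: [-4.4, -3.1, 60.3]
opening: 0.0217
```

```bash
python3 st.py
```

```text
3.1 [ 0.5114  0.324  -0.0282] yaw_y -165.51 pitch -1.56 F [-4.39 -3.09 60.27] M [-1.363  0.91  -0.194] op 0.0217
[[0.0239, -0.9678, -0.2504], [0.0162, -0.2501, 0.9681], [-0.9996, -0.0272, 0.0097]] [ 0.836  0.577 -0.317  0.011 -0.649 -2.162]
```

>>> {"op": "servo_tool", "data": {
  "commands": "10 -20 0 0 0 0 0;10 -38 0 0 0 0 0;10 -44 0 0 0 0 0;10 -46 0 0 0 0 0;10 -46 0 0 0 0 0",
  "force": 10
}}

```text
time_s: 3.52
ee_pos: [0.4999, 0.315, 0.0018]
tcp_rot: [0.435, -0.557, 0.435, 0.557]
wrist_force: [-0.2, 0.3, -3.3]
opening: 0.022
```

```bash
python3 st.py
python3 - <<'E'
from h import *
p,d=optics.camera("top"); np.save("top1.npy",d);q,d2=optics.camera("side")
a=p[195:315,175:275];b=q[320:400,250:390]
cv2.imwrite("pics/g1.png",np.hstack([cv2.resize(a,(400,480),interpolation=cv2.INTER_CUBIC),cv2.resize(b,(400,480),interpolation=cv2.INTER_CUBIC)]))
E
```

```text
3.5167 [0.4999 0.315  0.0018] yaw_y -165.99 pitch 0.04 F [-0.16  0.28 -3.27] M [ 0.072 -0.15   0.014] op 0.022
[[-0.0006, -0.9702, -0.2421], [-0.0002, -0.2421, 0.9702], [-1.0, 0.0007, -0.0001]] [ 0.836  0.529 -0.303 -0.    -0.74  -2.162]
```

View pics/g1.png

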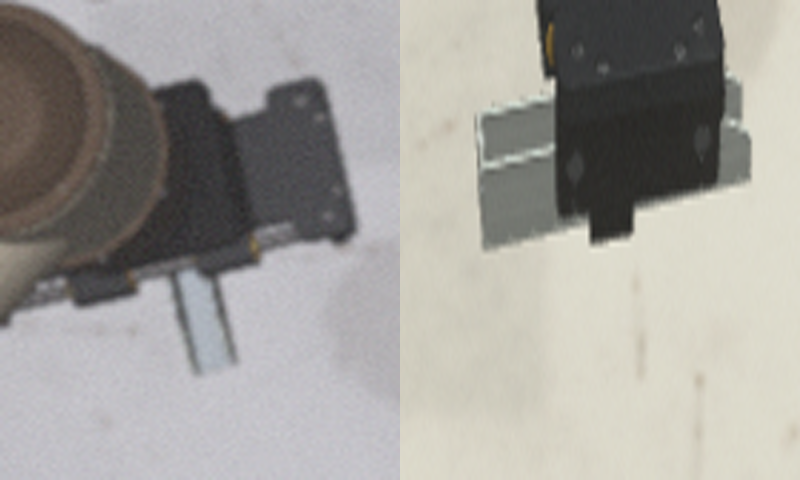

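>>> {"op": "servo_tool", "data": {
  "commands": "10 0 0 0 0 0 0;10 0 0 0 0 0 0;10 -3 0 0 0 0 0;10 -10 0 0 0 0 0;10 -22 0 0 0 0 0;10 -36 0 0 0 0 0;10 -50 0 0 0 0 0;10 -62 0 0 0 0 0;10 -70 0 0 0 0 0;10 -72 0 0 0 0 0",
  "force": 58
}}

```text
time_s: 4.45
ee_pos: [0.5012, 0.316, 0.0764]
tcp_rot: [-0.436, 0.558, -0.434, -0.557]
wrist_force: [-0.4, 1.3, -0.8]
opening: 0.0216
```

>>> {"op": "servo_tool", "data": {
  "commands": "10 -3 2 -2 -0.03 0 0;10 -10 6 -8 -0.1 0 0;10 -22 12 -16 -0.2 0 0;10 -36 19 -25 -0.31 0 0;10 -50 26 -35 -0.42 0 0;10 -64 33 -44 -0.53 0 0;10 -78 40 -54 -0.64 0 0;10 -92 47 -63 -0.75 0 0;10 -104 54 -73 -0.86 0 0;10 -111 61 -82 -0.97 0 0"
}}

```text
time_s: 5.28
ee_pos: [0.4609, 0.2204, 0.1863]
tcp_rot: [-0.124, 0.697, -0.123, -0.696]
wrist_force: [0.3, -0.1, -2.5]
opening: 0.0218
```

```bash
python3 st.py
```

```text
5.2833 [0.4609 0.2204 0.1863] yaw_y -110.08 pitch -0.05 F [ 0.35 -0.08 -2.48] M [ 0.101 -0.111  0.018] op 0.0218
[[0.0009, -0.3434, -0.9392], [0.0007, -0.9392, 0.3434], [-1.0, -0.0009, -0.0006]] [ 0.764  0.196 -0.281  0.    -1.093 -1.115]
```

>>> {"op": "servo_tool", "data": {
  "commands": "10 0 8 0 -0.11 0 0;10 0 16 0 -0.22 0 0;10 0 25 1 -0.33 0 0;10 0 34 1 -0.44 0 0;10 0 43 2 -0.55 0 0;10 0 52 2 -0.66 0 0;10 0 61 3 -0.77 0 0;10 0 70 4 -0.88 0 0;10 0 78 5 -0.98 0 0;10 0 85 5 -1.07 0 0"
}}

```text
time_s: 6.12
ee_pos: [0.4258, 0.1422, 0.1848]
tcp_rot: [-0.249, -0.661, -0.249, 0.662]
wrist_force: [-0.3, -0.7, -1.9]
opening: 0.0213
```

```bash
python3 st.py
```

```text
6.1167 [0.4258 0.1422 0.1848] yaw_y -48.83 pitch -0.03 F [-0.26 -0.65 -1.9 ] M [ 0.046 -0.003  0.016] op 0.0213
[[-0.0013, 0.6583, -0.7527], [-0.0005, -0.7528, -0.6583], [-1.0, -0.0005, 0.0013]] [ 0.686  0.09  -0.414 -0.    -1.068  0.033]
```

>>> {"op": "servo_tool", "data": {
  "commands": "10 0 3 6 -0.1 0 0;10 0 6 12 -0.2 0 0;10 0 9 18 -0.3 0 0;10 0 12 24 -0.4 0 0;10 0 15 30 -0.5 0 0;10 0 18 36 -0.59 0 0;10 0 21 42 -0.67 0 0;10 0 23 46 -0.73 0 0;10 0 24 48 -0.76 0 0;10 0 24 48 -0.76 0 0"
}}

```text
time_s: 6.95
ee_pos: [0.4054, 0.0928, 0.1849]
tcp_rot: [-0.475, -0.523, -0.475, 0.524]
wrist_force: [0.2, 0.2, -2.4]
opening: 0.0213
```

```bash
python3 - <<'E'
from h import *
p,d=optics.camera("top"); np.save("top2.npy",d);q,d2=optics.camera("side");np.save("side2.npy",d2)
cv2.imwrite("pics/top2.png",p);cv2.imwrite("pics/side2.png",q)
a=p[190:310,310:410];b=q[170:290,280:400]
cv2.imwrite("pics/g2.png",np.hstack([cv2.resize(a,(400,480),interpolation=cv2.INTER_CUBIC),cv2.resize(b,(400,480),interpolation=cv2.INTER_CUBIC)]))
E
python3 st.py
```

```text
7.05 [0.4059 0.0933 0.185 ] yaw_y -5.61 pitch -0.02 F [-0.05  0.44 -1.86] M [-0.037 -0.077  0.019] op 0.0218
[[-0.0004, 0.9952, -0.0978], [-0.0001, -0.0978, -0.9952], [-1.0, -0.0004, 0.0001]] [ 0.62   0.029 -0.48  -0.    -1.062  0.853]
```

View pics/g2.png

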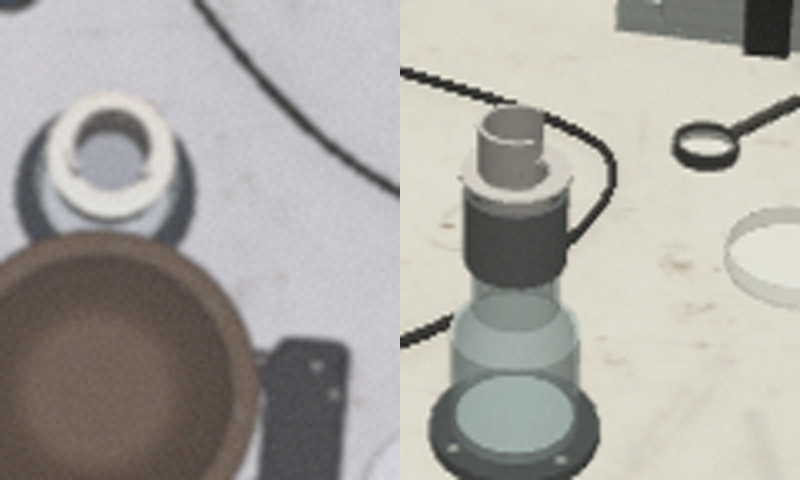

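Run:
```python
from h import *
W=cloud("side",np.load("side2.npy"));q=cv2.imread("pics/side2.png")
m=(W[...,2]>.175)&(W[...,2]<.225)&(W[...,0]>.42)&(W[...,0]<.5)&(abs(W[...,1]-.09)<.04)
P=W[m];print(len(P),P.min(0),P.max(0))
ax=np.array([.9952,-.0978]);s=(P[:,:2]-[.4059,.0933])@ax;t=(P[:,:2]-[.4059,.0933])@np.array([.0978,.9952]);print("along",np.percentile(s,[50,98,100]),"lat",np.percentile(t,[2,50,98]))
e=s>.055;print("nose z",np.percentile(P[e,2],[2,50,98])); e=(s>.02)&(s<.045);print("mid z",np.percentile(P[e,2],[2,50,98]))
b=np.array([.4059,.0933,.183]);N=np.array([*(ax),0]);L=np.array([.0978,.9952,0])
print("pred near nose bottom",proj("side",b+.07*N+.011*L),"near mid-bottom x=.03",proj("side",b+.03*N+.011*L))
cv2.imwrite("pics/g3.png",cv2.resize(q[130:205,330:430],(800,600),interpolation=cv2.INTER_CUBIC))
```

```text
191 [0.42074199 0.09449956 0.21542587] [0.48152835 0.10528746 0.22497865]
along [0.04209558 0.07317196 0.07512352] lat [0.00802065 0.01099308 0.0139132 ]
nose z [0.2169839  0.22082775 0.22485685]
mid z [0.21557114 0.22018896 0.2247887 ]
pred near nose bottom [[346.20193401 195.88254182]] near mid-bottom x=.03 [[370.02415609 197.92982912]]
```

View pics/g3.png

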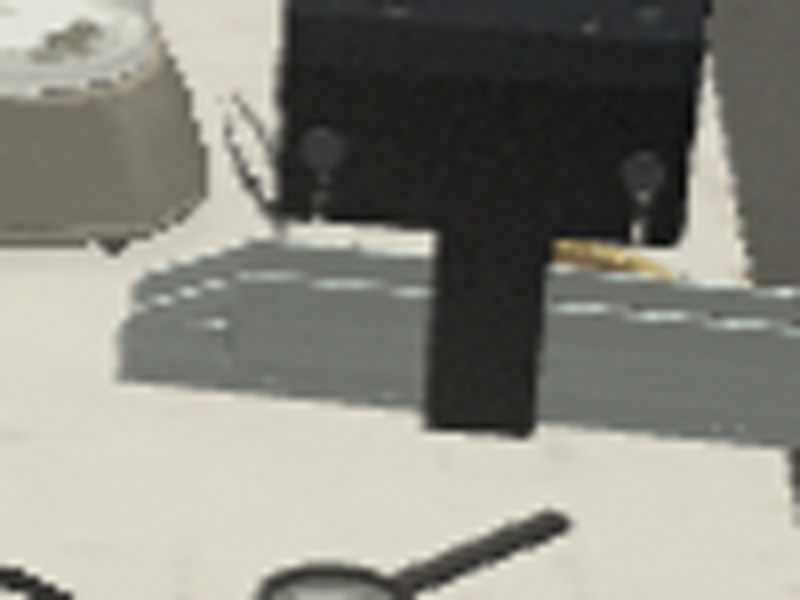

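>>> {"op": "servo_tool", "data": {
  "commands": "10 0 0 0 0 0 0.03;10 0 0 0 0 0 0.08;10 0 0 0 0 0 0.13;10 0 0 0 0 0 0.18;10 0 0 0 0 0 0.23;10 0 0 0 0 0 0.27;10 0 0 0 0 0 0.29;10 0 0 0 0 0 0.29;10 0 0 0 0 0 0.29"
}}

```text
time_s: 7.8
ee_pos: [0.4058, 0.0935, 0.1852]
tcp_rot: [0.546, 0.587, 0.395, -0.449]
wrist_force: [-0.2, -0.1, -2.5]
opening: 0.022
```

```bash
python3 st.py
python3 - <<'E'
from h import *
q,d2=optics.camera("side");cv2.imwrite("pics/side3.png",q)
W=cloud("side",d2)
m=(W[...,2]>.16)&(W[...,2]<.30)&(W[...,0]>.42)&(W[...,0]<.5)&(abs(W[...,1]-.09)<.025)
P=W[m];print(len(P),P.min(0),P.max(0))
cv2.imwrite("pics/g4.png",cv2.resize(q[115:205,330:450],(800,600),interpolation=cv2.INTER_CUBIC))
E
```

```text
7.8 [0.4058 0.0935 0.1852] yaw_y -5.52 pitch 16.58 F [-0.16 -0.13 -2.46] M [0.077 0.737 0.021] op 0.022
[[0.2841, 0.954, -0.0963], [-0.0274, -0.0923, -0.9954], [-0.9584, 0.2854, -0.0001]] [ 0.8   -0.136 -0.786  0.328 -0.764  0.455]
534 [0.42001379 0.07750787 0.2220687 ] [0.46908606 0.10723449 0.25519904]
```

View pics/g4.png

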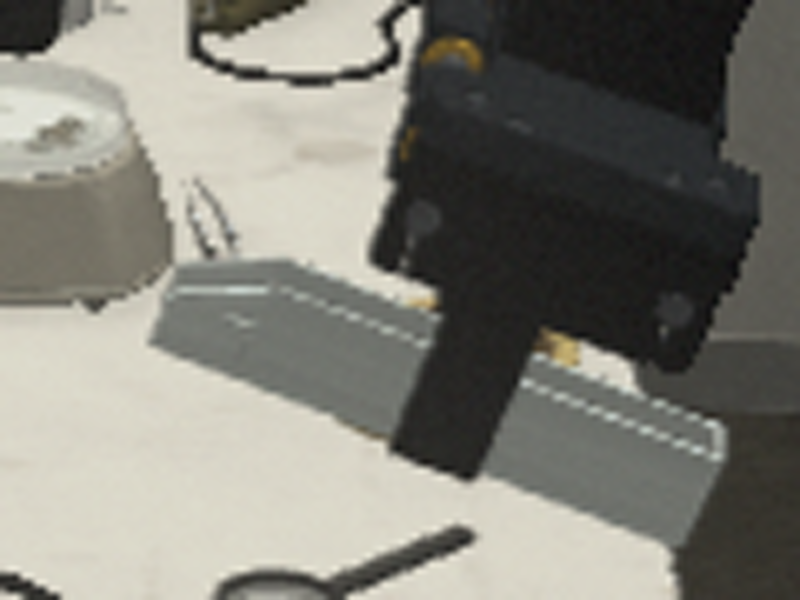

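Run:
```python
from h import *
L=np.array([.0978,.9952,0]);N=np.array([.9952,-.0978,0]);c=np.array([.4059,.0933,.185])
def pl(u,v):
    o,d=ray("side",u,v);p=o+d*(((c-o)@L+.011)/(d@L));return np.array([(p-c)@N,p[2]]).round(4)
n0=pl(344.35,177.1);n1=pl(352.1,166.35);b1=pl(432.35,196.65)
print("level nose",n0,"tilted nose",n1,"back",b1,np.linalg.norm(n1-b1))
for h in(n0,):
  for name,off in(("base",0),("tool",n0[1]-.185)):
    t=.289 # rotate about TCP (0,.185)
    piv=np.array([0,.185+ (n0[1]-.185 if name=="base" else 0)])
    r=n0-piv;print(name,piv+[r[0]*np.cos(t)-r[1]*np.sin(t),r[0]*np.sin(t)+r[1]*np.cos(t)])
```

```text
level nose [0.0742 0.2168] tilted nose [0.0621 0.2369] back [-0.0711  0.1949] 0.13966474143462262
base [0.07112288 0.23794654]
tool [0.06206007 0.23662778]
```

>>> {"op": "servo_tool", "data": {
  "commands": "10 0 0 0 0 0 -0.03;10 0 0 0 0 0 -0.08;10 0 0 0 0 0 -0.13;10 0 0 0 0 0 -0.18;10 0 0 0 0 0 -0.23;10 0 0 0 0 0 -0.27;10 0 0 0 0 0 -0.29;10 0 0 0 0 0 -0.29"
}}

```text
time_s: 8.52
ee_pos: [0.4077, 0.0938, 0.1852]
tcp_rot: [-0.475, -0.524, -0.475, 0.524]
wrist_force: [0.5, -0.0, -1.2]
opening: 0.0214
```

>>> {"op": "servo_tool", "data": {
  "commands": "10 3 0 0 -0.005 0 0;10 9 0 0 -0.01 0 0;10 18 0 0 -0.02 0 0;10 28 0 0 -0.02 0 0;10 38 0 1 -0.02 0 0;10 48 0 1 -0.02 0 0;10 56 0 1 -0.02 0 0;10 60 0 2 -0.02 0 0;10 62 0 2 -0.02 0 0;10 62 0 2 -0.02 0 0"
}}

```text
time_s: 9.35
ee_pos: [0.4057, 0.0913, 0.1229]
tcp_rot: [-0.481, -0.518, -0.481, 0.519]
wrist_force: [-0.6, -0.1, -2.1]
opening: 0.0222
```

```bash
python3 st.py
python3 - <<'E'
from h import *
q,d2=optics.camera("side");cv2.imwrite("pics/side4.png",q)
cv2.imwrite("pics/g5.png",cv2.resize(q[170:250,290:390],(750,600),interpolation=cv2.INTER_CUBIC))
E
```

```text
9.35 [0.4057 0.0913 0.1229] yaw_y -4.38 pitch -0.03 F [-0.6  -0.13 -2.14] M [-0.051 -0.01   0.031] op 0.0222
[[-0.0006, 0.9971, -0.0764], [-0.0005, -0.0764, -0.9971], [-1.0, -0.0005, 0.0005]] [ 0.616  0.099 -0.58   0.    -0.892  0.878]
```

View pics/g5.png

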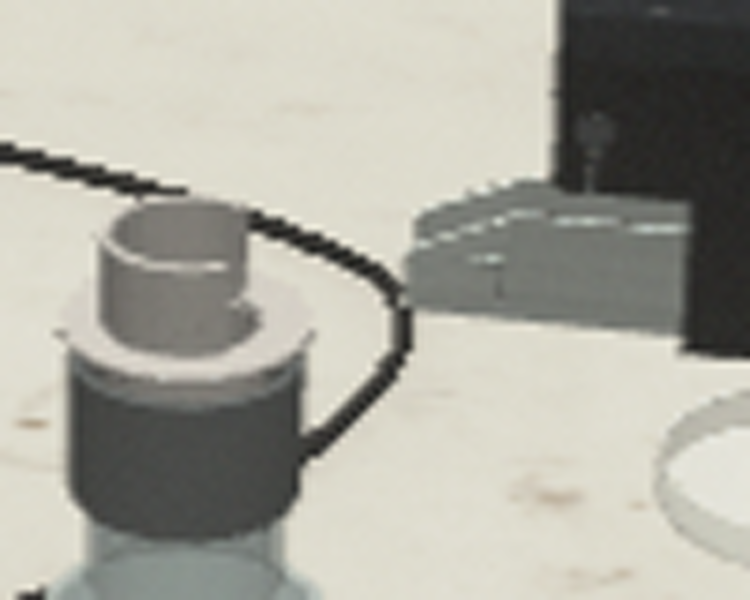

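Run:
```python
from h import *
L=np.array([.0764,.9971,0]);N=np.array([.9971,-.0764,0]);c=np.array([.4057,.0913,.1229])
o,d=ray("side",290+405/7.5-.4,170+303/7.5-.4);p=o+d*(((c-o)@L+.011)/(d@L));print("nose",(p-c)@N,p)
# seat: left/right tips of rim and axis plane (y=.081)
for u in((60,332),(312,332)):
    o,d=ray("side",290+u[0]/7.5-.4,170+u[1]/7.5-.4);print(o+d*(.081-o[1])/d[1])
```

```text
nose 0.07387395913817543 [0.48019674 0.09662389 0.15593212]
[0.56079229 0.081      0.13639632]
[0.50195038 0.081      0.13939785]
```

>>> {"op": "servo_tool", "data": {
  "commands": "10 0 3 0 0 0 0;10 0 8 0 0 0 0;10 0 14 0 0 0 0;10 0 20 0 0 0 0;10 0 26 0 0 0 0;10 0 31 0 0 0 0;10 0 36 1 0 0 0;10 0 40 1 0 0 0;10 0 43 1 0 0 0;10 0 44 1 0 0 0"
}}

```text
time_s: 10.23
ee_pos: [0.4502, 0.087, 0.1232]
tcp_rot: [-0.48, -0.519, -0.48, 0.519]
wrist_force: [-0.9, -0.8, -2.2]
opening: 0.022
```

```bash
python3 st.py
```

```text
10.2333 [0.4502 0.087  0.1232] yaw_y -4.42 pitch -0.0 F [-0.94 -0.76 -2.18] M [-0.081 -0.015  0.029] op 0.022
[[-0.0, 0.997, -0.077], [-0.0001, -0.077, -0.997], [-1.0, -0.0, 0.0001]] [ 0.547  0.173 -0.489  0.    -0.909  0.947]
```

>>> {"op": "servo_tool", "data": {
  "commands": "10 2 0 0 0 0 0;10 5 0 0 0 0 0;10 8 0 0 0 0 0;10 10 0 0 0 0 0;10 11 0 0 0 0 0;10 11.5 0 0 0 0 0;10 12 0 0 0 0 0;10 12 0 0 0 0 0"
}}

```text
time_s: 10.9
ee_pos: [0.4497, 0.0871, 0.1112]
tcp_rot: [-0.48, -0.519, -0.48, 0.519]
wrist_force: [1.1, -0.1, -1.4]
opening: 0.0214
```

```bash
python3 st.py
```

```text
10.9 [0.4497 0.0871 0.1112] yaw_y -4.4 pitch -0.0 F [ 1.05 -0.06 -1.44] M [-0.036 -0.035  0.006] op 0.0214
[[-0.0, 0.9971, -0.0767], [0.0, -0.0767, -0.9971], [-1.0, -0.0, -0.0]] [ 0.548  0.187 -0.507 -0.    -0.877  0.946]
```

>>> {"op": "servo_tool", "data": {
  "commands": "10 0.5 0 0 0 0 0;10 1 0 0 0 0 0;10 1.5 0 0 0 0 0;10 2 0 0 0 0 0;10 2 0 0 0 0 0"
}}

```text
time_s: 11.32
ee_pos: [0.4498, 0.0871, 0.1094]
tcp_rot: [0.48, 0.519, 0.48, -0.519]
wrist_force: [-0.4, -0.3, -0.0]
opening: 0.0215
```

```bash
python3 st.py
```

```text
11.3167 [0.4498 0.0871 0.1094] yaw_y -4.4 pitch 0.01 F [-0.45 -0.35 -0.04] M [-0.038  0.116 -0.003] op 0.0215
[[0.0002, 0.9971, -0.0767], [0.0001, -0.0767, -0.9971], [-1.0, 0.0002, -0.0001]] [ 0.548  0.189 -0.509  0.    -0.872  0.946]
```

>>> {"op": "servo_tool", "data": {
  "commands": "10 0.5 0 0 0 0 0;10 1 0 0 0 0 0;10 1.5 0 0 0 0 0;10 1.5 0 0 0 0 0"
}}

```text
time_s: 11.65
ee_pos: [0.4498, 0.0871, 0.108]
tcp_rot: [0.481, 0.519, 0.48, -0.519]
wrist_force: [-2.1, -0.4, 1.5]
opening: 0.0217
```

```bash
python3 st.py
```

```text
11.65 [0.4498 0.0871 0.108 ] yaw_y -4.39 pitch 0.02 F [-2.14 -0.36  1.45] M [-0.023  0.312 -0.028] op 0.0217
[[0.0003, 0.9971, -0.0766], [0.0, -0.0766, -0.9971], [-1.0, 0.0003, -0.0001]] [ 0.548  0.191 -0.511  0.    -0.868  0.946]
```

>>> {"op": "servo_tool", "data": {
  "commands": "10 0 0 0 0 0 0"
}}

```text
time_s: 11.73
ee_pos: [0.4498, 0.0871, 0.108]
tcp_rot: [0.481, 0.519, 0.48, -0.519]
wrist_force: [-1.5, 1.3, 1.5]
opening: 0.0214
```

```bash
python3 st.py
```

```text
11.7333 [0.4498 0.0871 0.108 ] yaw_y -4.4 pitch 0.02 F [-1.5   1.28  1.47] M [-0.074  0.263  0.034] op 0.0214
[[0.0003, 0.9971, -0.0766], [0.0001, -0.0766, -0.9971], [-1.0, 0.0003, -0.0001]] [ 0.548  0.191 -0.511  0.    -0.868  0.946]
```

>>> {"op": "servo_tool", "data": {
  "commands": "10 0 0 0 0 0 0;10 0 0 0 0 0 0;10 0 0 0 0 0 0;10 -2.6 -1.2 0 0 0 -0.04;10 -5.3 -2.3 0 0 0 -0.08;10 -8.1 -3.3 0 0 0 -0.12;10 -10.9 -4.2 0 0 0 -0.16;10 -13.7 -5 0 0 0 -0.2;10 -13.7 -5 0 0 0 -0.2;10 -13.7 -5 0 0 0 -0.2"
}}

```text
time_s: 12.57
ee_pos: [0.4467, 0.0877, 0.1214]
tcp_rot: [-0.427, -0.47, -0.529, 0.563]
wrist_force: [2.5, -0.7, 1.0]
opening: 0.0214
```

```bash
python3 st.py
```

```text
12.5667 [0.4467 0.0877 0.1214] yaw_y -4.42 pitch -11.23 F [ 2.48 -0.75  1.03] M [-0.163 -1.371 -0.043] op 0.0214
[[-0.194, 0.9779, -0.0773], [0.0159, -0.0757, -0.997], [-0.9809, -0.1947, -0.0009]] [ 0.471  0.28  -0.323 -0.113 -1.138  1.079]
```

>>> {"op": "servo_tool", "data": {
  "commands": "10 0 0 0 0 0 0"
}}

```text
time_s: 12.65
ee_pos: [0.446, 0.0876, 0.1215]
tcp_rot: [-0.427, -0.469, -0.529, 0.563]
wrist_force: [2.6, 0.5, 0.4]
opening: 0.0214
```

```bash
python3 st.py
```

```text
12.65 [0.446  0.0876 0.1215] yaw_y -4.39 pitch -11.25 F [2.64 0.46 0.35] M [-0.223 -1.259 -0.092] op 0.0214
[[-0.1944, 0.9779, -0.0767], [0.0157, -0.0751, -0.9971], [-0.9808, -0.195, -0.0007]] [ 0.472  0.279 -0.324 -0.113 -1.138  1.079]
```

>>> {"op": "servo_tool", "data": {
  "commands": "10 0.3 1.1 0 0 0 0;10 -1.7 0.2 0 0 0 -0.03;10 -3.6 -0.7 0 0 0 -0.06;10 -6.2 -1.7 0 0 0 -0.1;10 -7.6 -2.2 0 0 0 -0.12;10 -7.6 -2.2 0 0 0 -0.12;10 -7.6 -2.2 0 0 0 -0.12"
}}

```text
time_s: 13.23
ee_pos: [0.4446, 0.0875, 0.1294]
tcp_rot: [-0.392, -0.436, -0.557, 0.588]
wrist_force: [2.4, -1.4, 1.7]
opening: 0.0216
```

```bash
python3 st.py
python3 - <<'E'
from h import *
q,d2=optics.camera("side");cv2.imwrite("pics/side5.png",q)
cv2.imwrite("pics/g6.png",cv2.resize(q[150:250,290:415],(750,600),interpolation=cv2.INTER_CUBIC))
E
python3 st.py | head -1
```

```text
13.2333 [0.4446 0.0875 0.1294] yaw_y -4.39 pitch -18.21 F [ 2.44 -1.38  1.7 ] M [-0.268 -1.468 -0.016] op 0.0216
[[-0.3116, 0.9471, -0.0766], [0.0241, -0.0727, -0.9971], [-0.9499, -0.3126, -0.0002]] [ 0.432  0.339 -0.222 -0.159 -1.293  1.128]
13.2833 [0.4446 0.0875 0.1294] yaw_y -4.39 pitch -18.19 F [ 2.87 -1.21  2.21] M [-0.367 -1.635 -0.074] op 0.0214
```

View pics/g6.png

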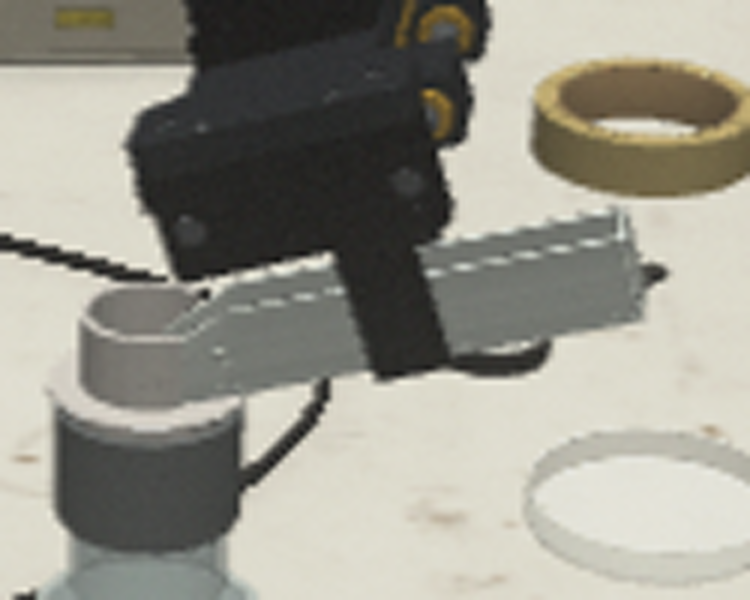

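>>> {"op": "servo_tool", "data": {
  "commands": "10 -3.2 -1.5 0 0 0 -0.05;10 -6.5 -2.8 0 0 0 -0.1;10 -9.9 -4 0 0 0 -0.15;10 -11.6 -4.5 0 0 0 -0.175;10 -11.6 -4.5 0 0 0 -0.175"
}}

```text
time_s: 13.7
ee_pos: [0.444, 0.0873, 0.1415]
tcp_rot: [-0.339, -0.385, -0.593, 0.621]
wrist_force: [2.2, -1.4, 2.7]
opening: 0.0214
```

```bash
python3 st.py
```

```text
13.7 [0.444  0.0873 0.1415] yaw_y -4.44 pitch -28.37 F [ 2.23 -1.44  2.72] M [-0.511 -1.633  0.129] op 0.0214
[[-0.4737, 0.8773, -0.077], [0.0359, -0.0681, -0.997], [-0.8799, -0.4751, 0.0008]] [ 0.384  0.432 -0.084 -0.213 -1.507  1.172]
```

>>> {"op": "servo_tool", "data": {
  "commands": "10 -3.3 -1.5 0 0 0 -0.05;10 -6.7 -2.8 0 0 0 -0.1;10 -10.1 -4 0 0 0 -0.15;10 -10.1 -4 0 0 0 -0.15;10 -10.1 -4 0 0 0 -0.15;10 -10.1 -4 0 0 0 -0.15"
}}

```text
time_s: 14.2
ee_pos: [0.4441, 0.087, 0.153]
tcp_rot: [-0.292, -0.34, -0.62, 0.645]
wrist_force: [1.4, -2.4, 3.3]
opening: 0.0216
```

```bash
python3 st.py
```

```text
14.2 [0.4441 0.087  0.153 ] yaw_y -4.41 pitch -36.95 F [ 1.43 -2.4   3.31] M [-0.731 -1.28   0.305] op 0.0216
[[-0.5994, 0.7968, -0.0763], [0.0451, -0.0615, -0.9971], [-0.7992, -0.6011, 0.0009]] [ 0.352  0.511  0.023 -0.253 -1.68   1.192]
```

>>> {"op": "servo_tool", "data": {
  "commands": "10 0 0 0 0 0 0;10 0 0 0 0 0 0;10 0 0 0 0 0 0;10 0 0 0 0 0 0;10 0 0 0 0 0 0;10 0 0 0 0 0 0;10 0 0 0 0 0 0;10 0 0 0 0 0 0"
}}

```text
time_s: 14.87
ee_pos: [0.4444, 0.0873, 0.1526]
tcp_rot: [-0.291, -0.339, -0.62, 0.645]
wrist_force: [0.2, -2.9, 4.9]
opening: 0.0217
```

```bash
python3 st.py|head -1
python3 - <<'E'
from h import *
q,d2=optics.camera("side");cv2.imwrite("pics/side6.png",q);p,_=optics.camera("top");cv2.imwrite("pics/top6.png",p)
cv2.imwrite("pics/g7.png",np.hstack([cv2.resize(q[150:300,290:415],(400,480),interpolation=cv2.INTER_CUBIC),cv2.resize(p[200:320,310:410],(400,480),interpolation=cv2.INTER_CUBIC)]))
# jar bottom change
a=cv2.imread("pics/side5.png");d=cv2.absdiff(a,q).max(2)[235:300,290:345];print((d>35).sum(),d.max());print(np.argwhere(d>35)[:40].tolist())
E
```

```text
14.8667 [0.4444 0.0873 0.1526] yaw_y -4.41 pitch -37.01 F [ 0.21 -2.86  4.89] M [-0.917 -0.683  0.385] op 0.0217
94 62
[[29, 19], [29, 20], [29, 21], [29, 22], [29, 23], [30, 17], [30, 18], [30, 19], [30, 20], [30, 21], [30, 22], [30, 23], [31, 18], [33, 33], [34, 32], [34, 33], [34, 34], [34, 36], [34, 37], [34, 38], [34, 39], [35, 32], [35, 33], [35, 34], [35, 35], [35, 36], [35, 37], [35, 38], [35, 39], [36, 33], [36, 34], [36, 35], [36, 36], [36, 37], [36, 38], [36, 39], [37, 34], [37, 35], [39, 30], [39, 31]]
```

>>> {"op": "servo_tool", "data": {
  "commands": "10 -0.4 -0.3 0.4 0 0 0;10 -0.8 -0.6 0.8 0 0 0;10 -0.8 -0.6 0.8 0 0 0;10 -0.8 -0.6 0.8 0 0 0;10 -0.8 -0.6 0.8 0 0 0;10 -0.8 -0.6 0.8 0 0 0"
}}

```text
time_s: 15.47
ee_pos: [0.4448, 0.0869, 0.1534]
tcp_rot: [-0.291, -0.34, -0.62, 0.644]
wrist_force: [0.1, -0.6, 2.6]
opening: 0.0215
```

```bash
python3 st.py|head -1
python3 - <<'E'
from h import *
q,d2=optics.camera("side");cv2.imwrite("pics/side7.png",q);p,_=optics.camera("top");cv2.imwrite("pics/top7.png",p)
cv2.imwrite("pics/g7.png",np.hstack([cv2.resize(q[195:295,285:350],(390,600),interpolation=cv2.INTER_CUBIC),cv2.resize(p[205:280,310:360],(400,600),interpolation=cv2.INTER_CUBIC)]))
E
```

```text
15.4667 [0.4448 0.0869 0.1534] yaw_y -4.37 pitch -36.94 F [ 0.13 -0.56  2.63] M [-0.363 -0.966  0.142] op 0.0215
```

View pics/g7.png

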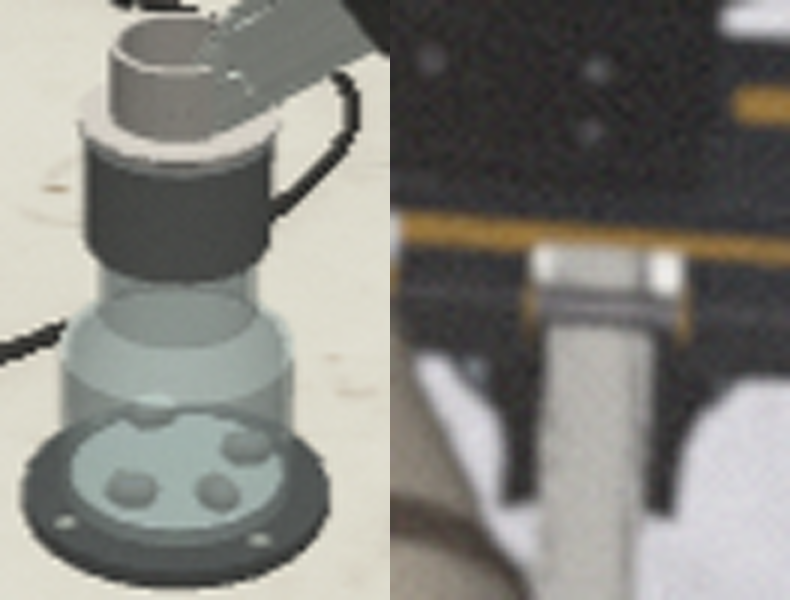

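>>> {"op": "servo_tool", "data": {
  "commands": "10 3.3 1.6 0 0 0 0.05;10 6.5 3.5 0 0 0 0.1;10 9.6 5.5 0 0 0 0.15;10 9.6 5.5 0 0 0 0.15"
}}

```text
time_s: 15.9
ee_pos: [0.4435, 0.0872, 0.1431]
tcp_rot: [-0.34, -0.387, -0.593, 0.619]
wrist_force: [0.8, -0.4, 1.7]
opening: 0.0216
```

```bash
python3 st.py|head -1
```

```text
15.9 [0.4435 0.0872 0.1431] yaw_y -4.32 pitch -28.1 F [ 0.76 -0.38  1.72] M [-0.264 -1.443  0.002] op 0.0216
```

>>> {"op": "servo_tool", "data": {
  "commands": "10 3.6 1.8 0 0 0 0.05;10 6.8 3.7 0 0 0 0.1;10 9.9 5.7 0 0 0 0.15;10 12.9 7.8 0 0 0 0.2;10 12.9 7.8 0 0 0 0.2"
}}

```text
time_s: 16.32
ee_pos: [0.4435, 0.0871, 0.1279]
tcp_rot: [-0.399, -0.443, -0.552, 0.583]
wrist_force: [2.3, 0.2, 1.8]
opening: 0.0214
```

```bash
python3 st.py|head -1
```

```text
16.3167 [0.4435 0.0871 0.1279] yaw_y -4.33 pitch -16.82 F [2.29 0.16 1.81] M [-0.106 -0.891 -0.003] op 0.0214
```

>>> {"op": "servo_tool", "data": {
  "commands": "10 3.3 1.7 0 0 0 0.05;10 6.5 3.5 0 0 0 0.1;10 9.6 5.5 0 0 0 0.15;10 12.5 7.6 0 0 0 0.2;10 15.2 9.8 0 0 0 0.25;10 17.3 11.9 0 0 0 0.294;10 17.3 11.9 0 0 0 0.294"
}}

```text
time_s: 16.9
ee_pos: [0.4498, 0.0863, 0.1074]
tcp_rot: [-0.48, -0.518, -0.481, 0.519]
wrist_force: [2.0, -0.9, 2.4]
opening: 0.0212
```

```bash
python3 st.py
```

```text
16.9 [0.4498 0.0863 0.1074] yaw_y -4.34 pitch -0.07 F [ 1.98 -0.87  2.4 ] M [-0.264 -0.506 -0.055] op 0.0212
[[-0.0012, 0.9971, -0.0757], [-0.0, -0.0757, -0.9971], [-1.0, -0.0012, 0.0001]] [ 0.545  0.192 -0.511 -0.001 -0.869  0.95 ]
```

>>> {"op": "servo_tool", "data": {
  "commands": "10 -3 0 0 0 0 0;10 -9 0 0 0 0 0;10 -18 0 0 0 0 0;10 -30 0 0 0 0 0;10 -42 0 0 0 0 0;10 -50 0 0 0 0 0;10 -50 -15 -5 0 0 0;10 -50 -32 -20 0 0 0;10 -50 -50 -40 0 0 0;10 -50 -58 -65 0 0 0"
}}

```text
time_s: 17.73
ee_pos: [0.3953, 0.1547, 0.1576]
tcp_rot: [-0.479, -0.518, -0.481, 0.521]
wrist_force: [0.7, -0.5, -1.3]
opening: 0.0215
```

>>> {"op": "servo_tool", "data": {
  "commands": "10 10 0 -25 0 0 0;10 30 0 -42 0 0 0;10 55 0 -48 0 0 0;10 80 0 -50 0 0 0;10 105 0 -50 0 0 0;10 130 0 -50 0 0 0;10 150 0 -50 0 0 0;10 162 0 -50 0 0 0;10 170 0 -50 0 0 0;10 172 0 -50 0 0 0"
}}

```text
time_s: 18.57
ee_pos: [0.4008, 0.2047, -0.0156]
tcp_rot: [-0.48, -0.518, -0.481, 0.52]
wrist_force: [-0.5, 0.0, -1.9]
opening: 0.0218
```

```bash
python3 st.py
python3 - <<'E'
from h import *
q,d2=optics.camera("side");W=cloud("side",d2)
m=(W[...,2]>-.02)&(W[...,2]<.08)&(W[...,0]>.3)&(W[...,0]<.5)&(abs(W[...,1]-.215)<.006)
m&=(q.astype(int).max(2)<150)
P=W[m];print(len(P))
for a in np.arange(.32,.5,.015):
    k=(P[:,0]>=a)&(P[:,0]<a+.015)
    if k.sum()>3: print(a.round(3),P[k].min(0).round(4),P[k].max(0).round(4))
E
```

```text
18.5667 [ 0.4008  0.2047 -0.0156] yaw_y -4.44 pitch -0.19 F [-0.49  0.05 -1.93] M [-0.011 -0.033  0.041] op 0.0218
[[-0.0035, 0.997, -0.0773], [-0.0023, -0.0773, -0.997], [-1.0, -0.0033, 0.0025]] [ 0.834  0.384 -0.663 -0.002 -0.528  0.661]
591
0.335 [0.3368 0.2107 0.013 ] [0.35   0.221  0.0375]
0.35 [0.3501 0.2157 0.0118] [0.3649 0.221  0.0401]
0.365 [0.365  0.2157 0.0138] [0.3796 0.2207 0.0386]
0.38 [0.3802 0.2104 0.0032] [0.3938 0.2189 0.0269]
0.41 [0.4143 0.2111 0.0133] [0.4247 0.2179 0.0279]
0.425 [0.4258 0.211  0.0149] [0.4394 0.2162 0.0365]
0.44 [0.4406 0.2097 0.0148] [0.4547 0.216  0.041 ]
0.455 [0.4553 0.2092 0.0149] [0.469  0.2132 0.0389]
0.47 [0.4702 0.2091 0.0162] [0.4754 0.2125 0.0313]
```

>>> {"op": "servo_tool", "data": {
  "commands": "10 3 0 0 0 0 0;10 6 0 0 0 0 0;10 9 0 0 0 0 0;10 11 0 0 0 0 0;10 12 0 0 0 0 0;10 13 0 0 0 0 0;10 13.5 0 0 0 0 0;10 13.5 0 0 0 0 0"
}}

```text
time_s: 19.28
ee_pos: [0.4014, 0.2054, -0.0273]
tcp_rot: [-0.48, -0.518, -0.481, 0.519]
wrist_force: [-1.3, -0.8, 3.9]
opening: 0.0213
```

```bash
python3 st.py|head -1
```

```text
19.2833 [ 0.4014  0.2054 -0.0273] yaw_y -4.37 pitch -0.05 F [-1.31 -0.82  3.94] M [-0.148  0.699  0.004] op 0.0213
```

>>> {"op": "servo_tool", "data": {
  "commands": "22 0 0 0 0 0 0;23 0 0 0 0 0 0;25 0 0 0 0 0 0;30 -0.5 0 0 0 0 0;40 -1 0 0 0 0 0;50 -1 0 0 0 0 0;60 -1 0 0 0 0 0;60 -1 0 0 0 0 0;60 -1 0 0 0 0 0;60 -1 0 0 0 0 0",
  "force": 5
}}

```text
time_s: 20.12
ee_pos: [0.4012, 0.2053, -0.027]
tcp_rot: [-0.48, -0.519, -0.481, 0.519]
wrist_force: [-0.8, -0.2, 0.1]
opening: 0.0573
```

```bash
python3 st.py|head -1
```

```text
20.1167 [ 0.4012  0.2053 -0.027 ] yaw_y -4.4 pitch -0.06 F [-0.83 -0.2   0.06] M [-0.039 -0.041  0.016] op 0.0573
```

>>> {"op": "servo_tool", "data": {
  "commands": "60 -3 0 0 0 0 0;60 -10 0 0 0 0 0;60 -20 0 0 0 0 0;60 -35 0 0 0 0 0;60 -55 0 0 0 0 0;60 -75 0 0 0 0 0;60 -95 0 0 0 0 0;60 -115 0 0 0 0 0;60 -125 0 0 0 0 0;60 -125 0 0 0 0 0"
}}

```text
time_s: 20.95
ee_pos: [0.4028, 0.2066, 0.1011]
tcp_rot: [0.48, 0.521, 0.481, -0.517]
wrist_force: [1.0, 1.3, -0.7]
opening: 0.06
```

```bash
python3 st.py|head -1
python3 - <<'E'
from h import *
q,d2=optics.camera("side");cv2.imwrite("pics/side8.png",q);W=cloud("side",d2)
m=(W[...,2]>.006)&(W[...,2]<.04)&(W[...,0]>.3)&(W[...,0]<.5)&(abs(W[...,1]-.2)<.03)
P=W[m];print(len(P),P.min(0),P.max(0))
for a in np.arange(.32,.5,.015):
    k=(P[:,0]>=a)&(P[:,0]<a+.015)&(P[:,1]>.206)
    if k.sum()>3: print(a.round(3),P[k].min(0).round(4),P[k].max(0).round(4))
# bystanders/jar compare with first image
a=cv2.imread("pics/side0.png");d=cv2.absdiff(a,q).max(2)>40
for n,(u0,v0,u1,v1) in dict(vial=(205,305,232,345),pot=(232,258,264,298),dish=(375,218,424,248),jar=(288,195,342,292)).items(): print(n,d[v0:v1,u0:u1].mean().round(3))
# pellets dark in jar
g=cv2.absdiff(cv2.imread("pics/side7.png"),q).max(2)[245:295,285:345];print("jar bottom vs side7",(g>35).sum())
E
```

```text
20.95 [0.4028 0.2066 0.1011] yaw_y -4.37 pitch 0.21 F [ 0.96  1.3  -0.67] M [-0.023 -0.03   0.007] op 0.06
1521 [0.33652159 0.18916461 0.00604004] [0.47681973 0.22442272 0.03003235]
0.335 [0.3369 0.2061 0.0061] [0.35   0.2244 0.029 ]
0.35 [0.3502 0.2168 0.0061] [0.3648 0.2226 0.0282]
0.365 [0.3651 0.2133 0.0061] [0.3799 0.2214 0.0286]
0.38 [0.3804 0.2145 0.006 ] [0.3949 0.2216 0.0298]
0.395 [0.3951 0.2137 0.0068] [0.41   0.219  0.0284]
0.41 [0.4101 0.2116 0.0064] [0.4248 0.2194 0.0295]
0.425 [0.4253 0.2107 0.0065] [0.4394 0.2173 0.0296]
0.44 [0.4401 0.2106 0.006 ] [0.4549 0.2159 0.0293]
0.455 [0.455  0.2085 0.0064] [0.47   0.2162 0.0262]
0.47 [0.47   0.2092 0.0075] [0.4768 0.2132 0.0194]
vial 0.002
pot 0.0
dish 0.933
jar 0.006
jar bottom vs side7 0
```

Run:
```python
from h import *
p,d=optics.camera("top");a=cv2.imread("pics/top0.png");D=cv2.absdiff(a,p).max(2)>40
print("dish top diff",D[292:342,397:447].mean(),"side5 diff",(cv2.absdiff(cv2.imread("pics/side0.png"),cv2.imread("pics/side5.png")).max(2)>40)[218:248,375:424].mean())
W=cloud("side",optics.camera("side")[1]);print(W[230,400])
```

```text
dish top diff 0.0 side5 diff 0.0
[0.39919213 0.29949738 0.23301039]
```

Everything checks out: the dish hasn't moved (the arm was hiding it in the side view).

```bash
python3 -c "
from plant import robot;print(robot.close_job())"
```

```text
the job is handed in; nothing more can be done
None
```

The job is handed in, and by my checks every step was met. I picked up the chute and set its nose in the notch at about 3.7 N while level. I then tipped it about the seat's inner edge to 0.65 rad, levelled it in contact, and laid it on the bench clear of the jar.

**Last checks:**
- **Pellets:** the picture taken while tipped shows all four on the jar floor and the back of the chute empty. The jar floor looked the same at the end.
- **Chute:** it stands level on the bench, its nose about 135 mm from the jar's axis.
- **Bystanders:** vial, pot and dish are unmoved. The side view of the dish was hidden by the arm at the end, so I confirmed it in the top view.
- **Time:** the whole job took about 21 s.

**What went wrong or disagreed:**
- **Hard press on the bench:** while gripping I repeated a relative shift by mistake, and the fingers pressed the bench with about 60 N at the wrist for a moment. That is below the 120 N wrist limit. The 40 N limit covers the arm and the gripper's body; I took the contact to be the fingertips but could not confirm it.
- **Fingertip position:** the fingertips turned out to be about 31 mm short of the reported TCP along the tool axis. I found this in the camera images, confirmed it with a nose-up tilt, and allowed for it.
- **Force while tipped:** the press rose to about 7 N (with about 3 N sideways) at full tip, so I backed it off to about 4 N. That is an estimate from the wrist force; it stayed below the 12 N limit.

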